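# Take the retaining cap off the empty tape reel

### The job

The reel with the bare cardboard core is empty and has to be changed. First set its brake by pressing the red treadle on its base right down to its stop, holding it there for a moment, and let it spring back up; then unscrew the cap from that reel's spindle - nobody remembers whether its thread is normal or reversed, so find out by trying which way it loosens - and lift it off. Finish while still holding the cap in the gripper, upright and still above its spindle with about 5 to 10 cm of air between the two, and leave the ribbon reel's cap and everything else on the table where it is.

Things in the scene. Friction and masses are not known exactly. Their poses are not given: they have to be found in the camera images.
- reel_base: The base of the reel to be worked on: a grey plate 12 mm thick with a bare cardboard core (88 mm across, top 60 mm above the table) and a red treadle; fixed. Origin on the table under the core's and spindle's axis; the treadle lies towards its -x, and z is up.
- ribbon_base: The other reel base, to be left alone: same plate, without treadle, with a full reel of purple ribbon 132 mm across, top 63 mm above the table; fixed. Origin on the table under the reel's axis.
- treadle (a joint): Angle of the red treadle: 0 up at rest, 0.25 rad at its stop. A spring plate 90 mm long, 50 mm wide, hinged 66 mm from the spindle axis at its end next to the core, its free end dropping when pressed. At the pad it takes about 4 N to start and about 12 N to reach the stop, and springs back when let go.
- treadle_pad (a point): The place to press: centre of the ribbed top of the red treadle, 126 mm from the spindle axis towards the base's -x and 54 mm above the table at rest, 60 mm out from the hinge; it goes down about 15 mm to the stop. It moves with the treadle.
- spindle_a: Fixed upright steel spindle with cap_a, in the centre of one of the two reels (which one changes); origin at the centre of its foot, 12 mm above the table. Its 72 mm disc carries the cap 66 mm above the origin; the neck inside the cap ends at 86 mm. Thread normal or reversed, not visible, the other spindle has the opposite hand. Before it is unscrewed the cap lifts 1 to 5 mm at most.
- spindle_b: Fixed upright steel spindle with cap_b, in the centre of one of the two reels (which one changes); origin at the centre of its foot, 12 mm above the table. Its 72 mm disc carries the cap 66 mm above the origin; the neck inside the cap ends at 86 mm. Thread normal or reversed, not visible, the other spindle has the opposite hand. Before it is unscrewed the cap lifts 1 to 5 mm at most.
- cap_a: Grey ribbed plastic screw cap, a cylinder 52 mm across and 50 mm high, about 0.12 kg; origin at the centre of its underside, z up; a yellow bar on top points along +x. Starts fully screwed on spindle_a, top 128 mm above the table. The tightening way it stops within 0.15 rad and then slips in the grip; the loosening way it runs about 1.3 rad (free from 1.1, a stop at 1.5) and then lifts straight off. A 15 N grip is enough.
- cap_b: Grey ribbed plastic screw cap, a cylinder 52 mm across and 50 mm high, about 0.12 kg; origin at the centre of its underside, z up; a yellow bar on top points along +x. Starts fully screwed on spindle_b, top 128 mm above the table. The tightening way it stops within 0.15 rad and then slips in the grip; the loosening way it runs about 1.3 rad (free from 1.1, a stop at 1.5) and then lifts straight off. A 15 N grip is enough.
- tub_plain: Bystander: clear biscuit tub with pale biscuits, 156 x 116 x 62 mm, origin under its centre.
- tub_mixed: Bystander: clear biscuit tub with pale and dark biscuits, 156 x 116 x 62 mm, origin under its centre.
- tape_ring: Bystander: roll of tan tape lying flat, 90 mm across, 24 mm high, origin under its centre.
- box_cutter: Bystander: red and black box cutter, closed, 150 mm long, 18 mm high, origin under its middle.
- glass_jar: Bystander: glass jar with white lid, 76 mm across, 99 mm high, origin under its centre.
- ribbon_spool: Bystander: small purple ribbon spool lying flat, 64 mm across, 28 mm high, origin under its centre.
Not all that is in view belongs to the job. What is shaped like the cap_a but green or orange is not meant.

How it is judged:
By the outcome, as a careful person would: the job done as asked, in the order asked, and still so for the second after the job is handed in, while the arm keeps its last pose, push and grip.
It also fails if it takes over 58 s, if anything falls off the work surface, if the arm or the gripper's body presses on something with over 40 N, if the wrist force passes 120 N, or if a joint passes its speed limit or range.

### The arm

A 7-joint arm with a two-finger parallel gripper is mounted at the origin on the work surface. World frame = base frame: x ahead of the robot, y to its left, z up, the work surface at z = 0. Lengths are in m, angles in rad, forces in N, time in s.
With the tool pointing down it reaches from about 0.4 to 0.85 m from the base axis. Payload 10.4 kg.
Tool frame: the origin (TCP) lies midway between the tips of the shut fingers; the grasp point (between the pads) lies 19 mm behind it; z points along the fingers, y is the direction in which the jaws open and shut (so a half turn about z gives the same grasp; the last joint's range is limited). The gripper opens to 85 mm and grips with 20 to 120 N. Pads are 22 mm wide; open, the fingers measure 114 mm over their backs; the gripper's body (76 mm by 85 mm) begins 54 mm behind the grasp point. The pads swing forward as they close: fully open they stand 13 mm farther back than shut.
Start: joints at [1.127, 0.332, -0.065, 1.46, 0.022, 1.35, -0.088], TCP at [0.255, -0.57, 0.231] pointing down, gripper open.
Joint ranges: [-2.6, 2.6], [-0.5, 2.12], [-1.47, 1.34], [0.16, 2.42], [-1.27, 4.41], [0.06, 2.06], [-2.6, 2.6]. Speed limits (rad/s): [2.22, 2.22, 2.79, 2.79, 3.14, 3.14, 3.14].

### API

Orientations are given as a unit quaternion [x, y, z, w].
In Python, from workcell import manip, camera, camera_info, workorder, nets gives the robot as it stands.
- The arm moves only by the tool apply_moves, never from a script. Its argument "commands" is a list of rows, each a list of 5 numbers: the shift along the tool's x, y, z in m, then the turn about the tool's z in degrees, then the gripper command: -1 is fully open, 1 is shut, values between are in proportion. A call has 1 to 5 rows; each row shifts and turns the pose as measured when the row begins, along the tool's axes as they then stand; what a row does not reach is not made up. A row lasts 1/12 s, in which the tool goes at most 41.7 mm and 7.16 degrees, less where a joint would pass 70% of its speed; a pose out of reach is approached as far as the arm can. A call is refused whole if a number of a shift passes 0.0417 or a number of a turn 7.16, either way. A call with a gripper value outside its range is refused whole. The fingers move at their own pace and stop on an object; "squeeze" is the grip in N (left out, the last holds). Time passes only in rows, so rows that do not move let the fingers close. It gives the time, the measured TCP pose, the force and the opening at its end, in the units of the state.
- manip.get_obs(): the state, without advancing time (a new reading comes with each control period).
- camera(name): name is "scene" or "top" or "wrist"; returns (picture, depth): 480x640x3 uint8, red, green, blue; 480x640 float32, m along the optical axis (not along the pixel's ray), 0 where there is no reading.
- camera_info(name): a dict with "camera_matrix" (3x3 intrinsics, pixels), "xyz" and "rotation" of the camera in the world; the wrist camera has in their place "T_tool_cam" (4x4, takes a point from camera to tool coordinates, whose origin is the TCP and whose axes are the flange's). Camera axes: x right, y down, z forward; pixel columns grow to the right and rows downward; lengths in m; the calibration is good to about 2 mm. The wrist camera is an equidistant fisheye: a pixel r from the principal point sees the ray r / f radians off the axis. A picture is of the moment at which its call begins: read the wrist's pose just before it. camera_info takes no time and is no camera call.
- workorder.hand_in(): hands the job in, once; it reports no verdict.
Trained networks look in the newest picture that a camera, given by its name, has taken for a name from the list of things; names that differ only in an ending like _2 or _b are one class to them, and where a whole thing is asked for, a point or a joint stands for the part that bears it (a point fixed in the world has none). Each returns a list of dicts, best first, with "conf" (0 to 1); they miss things now and then, are a little off and sometimes report something else, mostly with a low value. They report only what shows in the picture. A call takes as long as a camera call. They do not tell look-alikes from the thing itself.
- nets.look_for(camera, thing): "rect" ([left, top, width, height] in pixels, round what is visible of it).
- nets.place_of(camera, thing): "xy" ([column, row] in pixels: a listed point, or the origin of a listed thing).
The state is a dict: "clock": time; "joint_pos": joint angles; "joint_velocities": joint speeds; "tau": joint torques, N m; "position": TCP position; "ee_rot": TCP orientation; "ft_force": force on the tool from outside, world axes, zero at the start; "torque": the same for the moment, N m; "grip_width": opening from 0.0 (shut) to 1.0 (fully open).
Only numpy, scipy, OpenCV 4.12 (cv2) and the standard library are available. Lean on these libraries where they do the work, as an engineer would, in place of code of your own. Each camera call takes 0.05 s, during which the arm holds its last target. There are 200 camera calls.

## Working session

There is one attempt and no reset: what is moved stays moved. The work goes in short steps, Python scripts to look and compute and a tool call to move; the robot and the scene stay as the last step left them, time stands still between calls to the robot, and variables do not carry over. Pictures are saved under pics/ and viewed, about 8 in all and at most 12, crops included, and the job is handed in when it is done.

Besides the shell and the picture viewer there is one more tool, called as name([rows], argument=value, ...), one row to a line, values as JSON. apply_moves: Moves the arm, as the interface text tells. Its arguments: {"type":"object","properties":{"commands":{"type":"array","items":{"type":"array","items":{"type":"number"}}},"squeeze":{"type":"number"}},"required":["commands"]}

```bash
mkdir -p pics; python3 - <<'E'
from workcell import manip,camera,camera_info,nets
import cv2,numpy as np
o=manip.get_obs();print({k:np.round(v,3).tolist() for k,v in o.items()})
P=[]
for n in("scene","top"):
    im,d=camera(n);cv2.imwrite(f"pics/{n}.png",im[:,:,::-1]);np.save(f"pics/{n}_d.npy",d)
    i=camera_info(n);print(n,{k:np.round(v,3).tolist() for k,v in i.items()})
    for t in("treadle_pad","cap_a","reel_base","ribbon_base","spindle_a"):
        print(n,t,[(np.round(r["xy"]).tolist(),round(r["conf"],2)) for r in nets.place_of(n,t)][:4])
print({k:np.round(v,3).tolist() for k,v in camera_info("wrist").items()})
E
```

```text
{'clock': 0.0, 'joint_pos': [1.127, 0.333, -0.065, 1.461, 0.022, 1.35, -0.088], 'joint_velocities': [0.001, -0.001, 0.001, -0.001, -0.001, -0.001, -0.001], 'tau': [0.0, -62.545, 0.049, -39.16, 0.016, 0.01, -0.0], 'position': [0.255, -0.57, 0.231], 'ee_rot': [0.978, 0.209, -0.0, -0.001], 'ft_force': [-0.571, -0.92, 0.137], 'torque': [0.017, 0.003, -0.022], 'grip_width': 0.995}
scene {'camera_matrix': [[534.791, 0.0, 324.459], [0.0, 534.791, 242.309], [0.0, 0.0, 1.0]], 'xyz': [1.229, 0.112, 0.853], 'rotation': [0.617, 0.707, -0.261, -0.228]}
scene treadle_pad [([256.0, 230.0], 0.77)]
scene cap_a [([228.0, 273.0], 0.98), ([313.0, 291.0], 0.81), ([153.0, 293.0], 0.69), ([410.0, 276.0], 0.65)]
scene reel_base [([235.0, 297.0], 0.66)]
scene ribbon_base [([403.0, 303.0], 0.63), ([200.0, 177.0], 0.25)]
scene spindle_a [([233.0, 293.0], 0.69), ([404.0, 294.0], 0.6)]
top {'camera_matrix': [[492.743, 0.0, 320.219], [0.0, 492.743, 235.909], [0.0, 0.0, 1.0]], 'xyz': [0.432, -0.013, 1.241], 'rotation': [-0.696, 0.716, -0.037, 0.045]}
top treadle_pad [([371.0, 250.0], 0.84)]
top cap_a [([374.0, 193.0], 0.86), ([435.0, 194.0], 0.73), ([244.0, 214.0], 0.6)]
top reel_base []
top ribbon_base [([244.0, 218.0], 0.86), ([246.0, 212.0], 0.6)]
top spindle_a [([373.0, 198.0], 0.8), ([248.0, 218.0], 0.5)]
{'camera_matrix': [[371.648, 0.0, 321.951], [0.0, 371.648, 237.483], [0.0, 0.0, 1.0]], 'T_tool_cam': [[-0.0, -0.949, -0.315, 0.081], [1.0, 0.0, -0.001, 0.001], [0.001, -0.315, 0.949, -0.143], [0.0, 0.0, 0.0, 1.0]]}
```

View pics/scene.png

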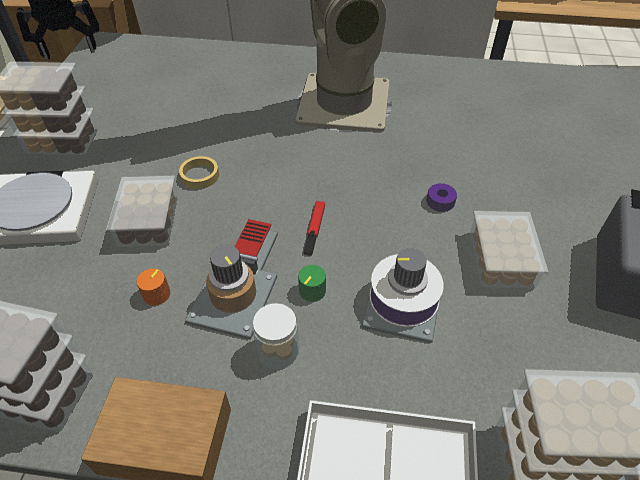

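View pics/top.png

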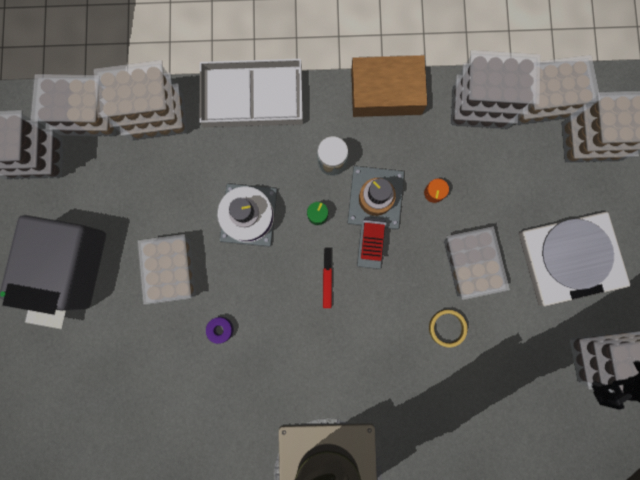

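Scene: the cardboard-core reel sits at about (228,280), with its treadle at (253,235). In the top view its cap is at (381,188) and the treadle at (372,242). Orange and green look-alikes flank it, and the jar stands at (333,152).

```bash
cat > h.py <<'E'
import numpy as np,cv2
from scipy.spatial.transform import Rotation as R
from workcell import manip,camera,camera_info,nets
def ray(n,uv,o=None):
    i=camera_info(n);K=np.array(i["camera_matrix"]);p=(np.array(uv,float)-K[:2,2])/K[0,0]
    if n=="wrist":
        T=np.array(i["T_tool_cam"]);r=np.hypot(*p);d=np.array([*(p/r*np.sin(r)),np.cos(r)])
        Rt=R.from_quat(o["ee_rot"]).as_matrix();return np.array(o["position"])+Rt@T[:3,3],Rt@T[:3,:3]@d
    q=np.array(i["rotation"]);M=R.from_quat(q).as_matrix() if q.size==4 else q
    return np.array(i["xyz"]),M@np.array([*p,1])
def at_z(n,uv,z,o=None):
    c,d=ray(n,uv,o);return (c+d*(z-c[2])/d[2]).round(4)
def to_tool(o,p): # world shift in tool axes
    return R.from_quat(o["ee_rot"]).inv().apply(np.array(p)-o["position"]).round(4)
E
python3 - <<'E'
from h import *
for n,uv,z in[("top",(381,187),.128),("scene",(226,256),.128),("top",(371,250),.0),("top",(371,250),.054),("scene",(256,230),.054),("top",(373,240),.054),
 ("top",(373,198),.012),("top",(356,167),.012),("top",(404,171),.012),("top",(402,226),.012),("top",(349,223),.012),("top",(333,152),.099),("top",(438,190),.05)]:
    print(n,uv,z,at_z(n,uv,z))
im=cv2.imread("pics/top.png");d=np.load("pics/top_d.npy")
# red treadle region
c=im[215:275,345:400].astype(int);m=(c[...,2]>120)&(c[...,1]<70)
v,u=np.nonzero(m);r=cv2.minAreaRect(np.stack([u+345,v+215],1).astype(np.float32));print(r)
bp=[ (x) for x in cv2.boxPoints(r)]
for b in bp: print(b,at_z("top",b,.05))
# cap top by depth
c0,_=ray("top",(381,187));
sub=d[165:215,355:405];print(np.nanmin(sub[sub>0]))
v,u=np.nonzero((sub>0)&(sub<sub[sub>0].min()+.012));print(u.mean()+355,v.mean()+165,len(u),at_z("top",(u.mean()+355,v.mean()+165),.128))
E
```

```text
top (381, 187) 0.128 [ 0.6698 -0.144   0.128 ]
scene (226, 256) 0.128 [ 0.6688 -0.137   0.128 ]
top (371, 250) 0.0 [ 0.5362 -0.1273  0.    ]
top (371, 250) 0.054 [ 0.5317 -0.1223  0.054 ]
scene (256, 230) 0.054 [ 0.5379 -0.1198  0.054 ]
top (373, 240) 0.054 [ 0.5558 -0.1281  0.054 ]
top (373, 198) 0.012 [ 0.6669 -0.1364  0.012 ]
top (356, 167) 0.012 [ 0.7484 -0.0963  0.012 ]
top (404, 171) 0.012 [ 0.7342 -0.2178  0.012 ]
top (402, 226) 0.012 [ 0.5934 -0.2062  0.012 ]
top (349, 223) 0.012 [ 0.6048 -0.0736  0.012 ]
top (333, 152) 0.099 [ 0.7641 -0.037   0.099 ]
top (438, 190) 0.05 [ 0.6748 -0.2924  0.05  ]
((372.3171081542969, 241.14633178710938), (19.65681266784668, 35.779815673828125), 6.34019136428833)
[360.5732  257.84146] [ 0.5137 -0.0968  0.05  ]
[364.52444 222.28047] [ 0.6002 -0.1095  0.05  ]
[384.061  224.4512] [ 0.5935 -0.1568  0.05  ]
[380.10977 260.0122 ] [ 0.5071 -0.1437  0.05  ]
1.1225609
380.51063829787233 189.36436170212767 376 [ 0.6643 -0.1427  0.128 ]
```

apply_moves([
  [0.0318,-0.0208,0,0,1],
  [0.0318,-0.0208,0,0,1],
  [0.0318,-0.0208,0,0,1],
  [0.0318,-0.0208,0,0,1],
  [0.0318,-0.0208,0,0,1],
])

```text
clock: 1.02
position: [0.354, -0.4131, 0.2297]
ee_rot: [0.98, 0.201, -0.002, 0.001]
ft_force: [0.3, -0.3, -0.5]
grip_width: 0.307
```

apply_moves([
  [0.0318,-0.0208,0,0,1],
  [0.0318,-0.0208,0,0,1],
  [0.0318,-0.0208,0,0,1],
  [0.0318,-0.0208,0,0,1],
  [0.0318,-0.0208,0,0,1],
])

```text
clock: 1.43
position: [0.4628, -0.2467, 0.2301]
ee_rot: [0.98, 0.2, -0.001, 0.003]
ft_force: [0.7, -0.7, -0.0]
grip_width: -0.002
```

apply_moves([
  [0.031,-0.021,0,0,1],
  [0.031,-0.021,0,0,1],
  [0.031,-0.021,0.015,0,1],
  [0.031,-0.021,0.015,0,1],
  [0.0,0.0,0,0,1],
])

```text
clock: 1.85
position: [0.5506, -0.1061, 0.201]
ee_rot: [0.979, 0.204, 0.002, 0.003]
ft_force: [-0.8, 0.4, -0.0]
grip_width: -0.002
```

```bash
python3 - <<'E'
from h import *
o=manip.get_obs();im,d=camera("wrist");cv2.imwrite("pics/w1.png",im[:,:,::-1])
print({k:np.round(o[k],4).tolist() for k in("clock","position","ee_rot","joint_pos","ft_force")})
for t,z in(("treadle_pad",.054),("cap_a",.078)):
    for r in nets.place_of("wrist",t)[:3]: print(t,np.round(r["xy"]),round(r["conf"],2),at_z("wrist",r["xy"],z,o))
c=im.astype(int);m=((c[...,0]>110)&(c[...,1]<70)&(c[...,2]<70)).astype(np.uint8)
n,l,s,ce=cv2.connectedComponentsWithStats(m)
for k in np.argsort(-s[1:,4])[:3]+1: print(s[k],ce[k],at_z("wrist",ce[k],.054,o))
E
```

```text
{'clock': 1.85, 'position': [0.5506, -0.1061, 0.201], 'ee_rot': [0.9789, 0.2042, 0.0022, 0.0029], 'joint_pos': [0.5001, 0.2393, -0.4554, 1.6625, 0.1144, 1.2596, -1.1381], 'ft_force': [-0.7739, 0.3971, -0.02]}
treadle_pad [337. 240.] 0.67 [ 0.5404 -0.1259  0.054 ]
treadle_pad [427. 104.] 0.37 [ 0.6712 -0.1453  0.054 ]
cap_a [44. 22.] 0.91 [0.6282 0.187  0.078 ]
cap_a [240.  82.] 0.9 [ 0.6277 -0.0105  0.078 ]
cap_a [430. 106.] 0.85 [ 0.6678 -0.1422  0.078 ]
[ 292  166  105  114 5170] [344.98955513 220.42591876] [ 0.5582 -0.125   0.054 ]
[ 173  220   45   87 1699] [194.62389641 264.2230724 ] [ 0.4702 -0.0209  0.054 ]
[516 147  41  51 281] [533.70106762 180.25622776] [ 0.6611 -0.2645  0.054 ]
```

View pics/w1.png

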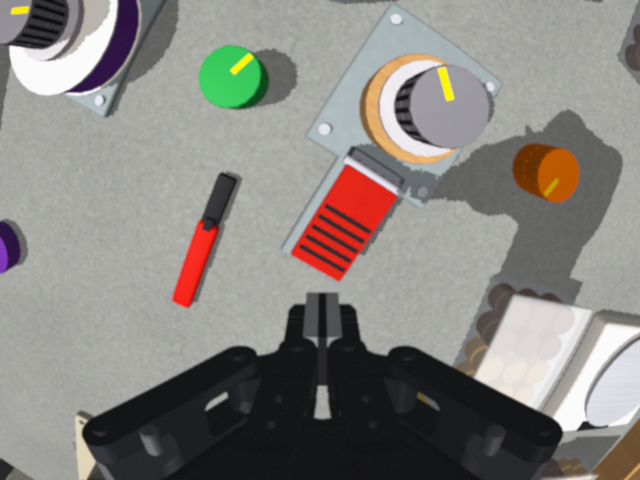

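apply_moves([
  [-0.0164,0.0136,0.01,0,1],
  [0,0,0.03,-7,1],
  [0,0,0.03,-7,1],
  [0,0,0.03,-7,1],
  [0,0,0.022,-7,1],
])

```text
clock: 2.42
position: [0.542, -0.1466, 0.0862]
ee_rot: [0.902, 0.432, 0.005, 0.013]
ft_force: [0.0, 0.4, -0.2]
grip_width: -0.001
```

```bash
python3 - <<'E'
from h import *
o=manip.get_obs()
print({k:np.round(o[k],4).tolist() for k in("clock","position","ee_rot","joint_pos","ft_force")},to_tool(o,[.541,-.1245,.054]),R.from_quat(o["ee_rot"]).as_matrix().round(3))
E
```

```text
{'clock': 2.4167, 'position': [0.542, -0.1466, 0.0862], 'ee_rot': [0.9018, 0.432, 0.0051, 0.0127], 'joint_pos': [0.5789, 0.3458, -0.4749, 1.7971, 0.2014, 1.0208, -0.6516], 'ft_force': [0.0106, 0.4129, -0.1962]} [ 0.0166 -0.0155  0.0318] [[ 0.627  0.779  0.02 ]
 [ 0.779 -0.626 -0.018]
 [-0.002  0.027 -1.   ]]
```

apply_moves([
  [0.0166,-0.0155,0.01,0,1],
  [0,0,0.006,0,1],
  [0,0,0,0,1],
])

```text
clock: 2.67
position: [0.5358, -0.1311, 0.0648]
ee_rot: [0.902, 0.432, 0.002, 0.012]
ft_force: [-1.0, -1.0, -0.2]
grip_width: 0.0
```

```bash
python3 - <<'E'
from h import *
o=manip.get_obs()
print({k:np.round(o[k],4).tolist() for k in("clock","position","ee_rot","ft_force")},to_tool(o,[.541,-.1245,.054]))
E
```

```text
{'clock': 2.6667, 'position': [0.5358, -0.1311, 0.0648], 'ee_rot': [0.9019, 0.4318, 0.0016, 0.0119], 'ft_force': [-0.9569, -1.0238, -0.1882]} [ 0.0085 -0.0003  0.0107]
```

apply_moves([
  [0.008,0,0.004,0,1],
  [0.002,0,0.006,0,1],
  [0,0,0.006,0,1],
  [0,0,0.006,0,1],
])

```text
clock: 3.0
position: [0.5441, -0.1269, 0.0453]
ee_rot: [0.903, 0.428, 0.003, 0.014]
ft_force: [-5.5, 3.2, 10.3]
grip_width: 0.002
```

apply_moves([
  [0,0,0.005,0,1],
  [0,0,0.005,0,1],
  [0,0,0.003,0,1],
])

```text
clock: 3.25
position: [0.5455, -0.1272, 0.0388]
ee_rot: [0.904, 0.428, 0.002, 0.015]
ft_force: [-29.7, 6.5, 54.4]
grip_width: -0.003
```

apply_moves([
  [0,0,0,0,1],
])

```text
clock: 3.33
position: [0.5449, -0.1269, 0.0407]
ee_rot: [0.904, 0.428, 0.001, 0.015]
ft_force: [-8.9, 2.8, 10.5]
grip_width: 0.003
```

apply_moves([
  [0,0,0.003,0,1],
  [0,0,0.001,0,1],
  [0,0,0.002,0,1],
])

```text
clock: 3.58
position: [0.5451, -0.1271, 0.0398]
ee_rot: [0.904, 0.427, 0.0, 0.016]
ft_force: [-12.6, 2.7, 23.6]
grip_width: 0.003
```

apply_moves([
  [0,0,0.002,0,1],
  [0,0,0.002,0,1],
  [0,0,0.002,0,1],
  [0,0,0.002,0,1],
  [0,0,0.002,0,1],
])

```text
clock: 4.0
position: [0.5451, -0.127, 0.0398]
ee_rot: [0.904, 0.426, -0.001, 0.018]
ft_force: [-14.5, 4.5, 26.9]
grip_width: 0.004
```

apply_moves([
  [0,0,0.002,0,1],
  [0,0,0.002,0,1],
  [0,0,0.002,0,1],
  [0,0,0.002,0,1],
  [0,0,0.002,0,1],
])

```text
clock: 4.42
position: [0.5451, -0.127, 0.0398]
ee_rot: [0.905, 0.425, -0.003, 0.02]
ft_force: [-13.8, 4.0, 25.9]
grip_width: -0.001
```

```bash
python3 - <<'E'
from h import *
im,d=camera("scene");o=manip.get_obs();print(o["ft_force"],o["position"])
cv2.imwrite("pics/s2.png",cv2.resize(im[180:330,170:330,::-1],None,fx=4,fy=4))
E
```

```text
[-13.31751495   3.35444077  25.19024728] [ 0.54513241 -0.12698584  0.03978669]
```

View pics/s2.png

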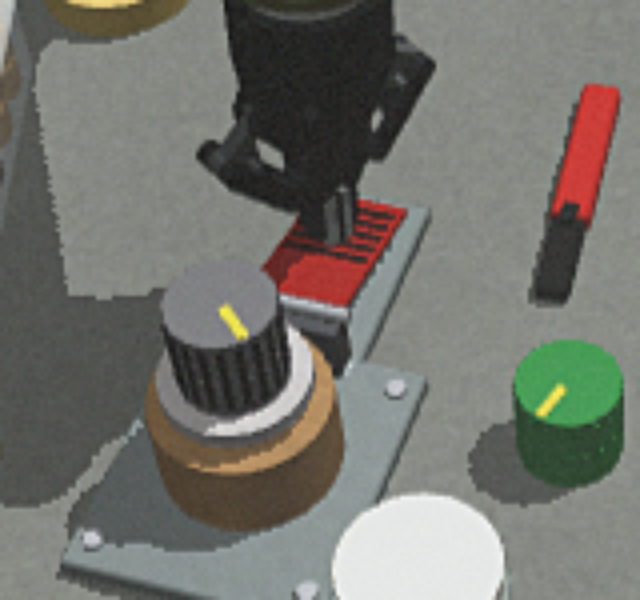

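The fingertips are on the ribs (≈(345,230) in the crop), the treadle is down on its stop, and it was held for about 1 s. Releasing now.

apply_moves([
  [0,0,-0.015,0,1],
  [0,0,-0.037,0,1],
  [0,0,-0.037,0,0],
  [0,0,-0.037,0,-1],
  [0,0,-0.037,0,-1],
])

```text
clock: 4.88
position: [0.5397, -0.1212, 0.2023]
ee_rot: [0.905, 0.424, -0.008, 0.017]
ft_force: [0.4, -0.5, 0.7]
grip_width: 0.42
```

```bash
python3 - <<'E'
from h import *
im,d=camera("scene");cv2.imwrite("pics/s3.png",cv2.resize(im[180:330,170:330,::-1],None,fx=4,fy=4))
o=manip.get_obs()
print({k:np.round(o[k],4).tolist() for k in("clock","position","ee_rot","joint_pos","ft_force","grip_width")},to_tool(o,[.6675,-.142,.19]))
E
```

```text
{'clock': 4.9333, 'position': [0.5431, -0.1212, 0.2105], 'ee_rot': [0.9052, 0.4245, -0.0038, 0.02], 'joint_pos': [0.551, 0.2194, -0.4994, 1.6694, 0.15, 1.2695, -0.6753], 'ft_force': [2.9165, -0.1546, 6.737], 'grip_width': 0.5055} [0.0641 0.1083 0.0226]
```

apply_moves([
  [0.016,0.027,0,0,-1],
  [0.016,0.027,0,0,-1],
  [0.016,0.027,0,0,-1],
  [0.014,0.023,0,0,-1],
  [0,0,0,0,-1],
])

```text
clock: 5.35
position: [0.6687, -0.1438, 0.2184]
ee_rot: [0.906, 0.422, -0.001, 0.026]
ft_force: [0.4, 0.3, -0.1]
grip_width: 1.0
```

apply_moves([
  [0,0,0,-7,-1],
  [0,0,0,-7,-1],
  [0,0,0,-7,-1],
  [0,0,0,-7,-1],
  [0,0,0,0,-1],
])

```text
clock: 5.77
position: [0.6707, -0.1449, 0.2152]
ee_rot: [0.773, 0.634, -0.007, 0.025]
ft_force: [0.1, -1.2, 0.0]
grip_width: 1.001
```

```bash
python3 - <<'E'
from h import *
im,d=camera("wrist");cv2.imwrite("pics/w4.png",im[:,:,::-1])
o=manip.get_obs()
print({k:np.round(o[k],4).tolist() for k in("clock","position","ee_rot","joint_pos","ft_force","grip_width")},to_tool(o,[.6675,-.142,.09]))
print(R.from_quat(o["ee_rot"]).as_matrix().round(3))
for t,z in(("treadle_pad",.054),("cap_a",.078)):
    for r in nets.place_of("wrist",t)[:3]: print(t,np.round(r["xy"]),round(r["conf"],2),at_z("wrist",r["xy"],z,o))
E
```

```text
{'clock': 5.8167, 'position': [0.6706, -0.1449, 0.2151], 'ee_rot': [0.775, 0.6314, -0.007, 0.0245], 'joint_pos': [0.4979, 0.5096, -0.5465, 1.308, 0.3089, 1.3761, -0.2494], 'ft_force': [-0.1709, -0.3653, -0.3535], 'grip_width': 1.0034} [ 0.0075 -0.0073  0.1248]
[[ 0.202  0.979  0.02 ]
 [ 0.978 -0.201 -0.047]
 [-0.042  0.029 -0.999]]
treadle_pad [169. 216.] 0.79 [ 0.541  -0.1242  0.054 ]
cap_a [310. 208.] 0.98 [ 0.6673 -0.1383  0.078 ]
cap_a [242.  47.] 0.94 [ 0.644  -0.0068  0.078 ]
cap_a [351. 317.] 0.61 [ 0.6809 -0.243   0.078 ]
```

View pics/w4.png

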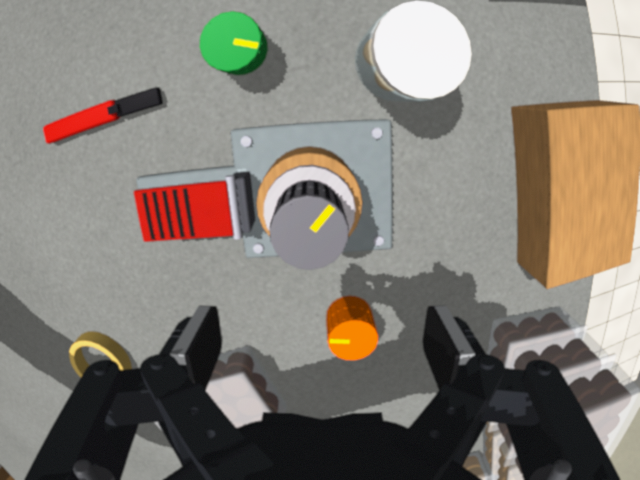

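Treadle is back up (pad at (185,212)), and the cap top is centred at (310,232).

apply_moves([
  [0.006,-0.006,0.02,0,-1],
  [0,0,0.025,0,-1],
  [0,0,0,0,-1],
])

```text
clock: 6.17
position: [0.6677, -0.1402, 0.1706]
ee_rot: [0.78, 0.625, -0.006, 0.026]
ft_force: [0.1, 0.1, -1.9]
grip_width: 0.999
```

```bash
python3 - <<'E'
from h import *
o=dict(manip.get_obs());p=dict(o);p["position"]=[.6706,-.1449,.2151];p["ee_rot"]=[.775,.6314,-.007,.0245]
print("old cap top",at_z("wrist",(310,232),.128,p))
im,d=camera("wrist");cv2.imwrite("pics/w5.png",im[:,:,::-1])
print({k:np.round(o[k],4).tolist() for k in("clock","position","ee_rot","joint_pos")})
c=im.astype(int);g=((abs(c[...,0]-c[...,1])<14)&(abs(c[...,0]-125)<30)).astype(np.uint8)
x=cv2.HoughCircles(cv2.GaussianBlur(cv2.cvtColor(im,cv2.COLOR_RGB2GRAY),(5,5),1),cv2.HOUGH_GRADIENT,1.5,40,param1=100,param2=40,minRadius=40,maxRadius=80)
for q in (x[0][:4] if x is not None else []): print(q,at_z("wrist",q[:2],.128,o),to_tool(o,[*at_z("wrist",q[:2],.128,o)[:2],.088]))
print(to_tool(o,[.6675,-.141,.088]))
E
```

```text
old cap top [ 0.6666 -0.1399  0.128 ]
{'clock': 6.1667, 'position': [0.6677, -0.1402, 0.1706], 'ee_rot': [0.7798, 0.6255, -0.0056, 0.0264], 'joint_pos': [0.496, 0.5246, -0.5396, 1.382, 0.3213, 1.2869, -0.2865]}
[443.25  41.25  63.1 ] [ 0.7544 -0.0359  0.128 ] [0.124  0.0593 0.0796]
[312.75 228.75  61.  ] [ 0.6694 -0.1181  0.128 ] [ 0.0254 -0.0059  0.0815]
[315.75 275.25  51.1 ] [ 0.6649 -0.1448  0.128 ] [-0.0017 -0.0045  0.0827]
[192.75 243.75  60.85] [ 0.6038 -0.1114  0.128 ] [ 0.0176 -0.0714  0.0796]
[ 0.0026 -0.0028  0.0825]
```

apply_moves([
  [0.001,-0.003,0.03,0,-1],
  [0.001,0,0.03,0,-1],
  [0,0,0.018,0,-1],
  [0,0,0,0,-1],
])

```text
clock: 6.55
position: [0.6721, -0.1414, 0.1011]
ee_rot: [0.782, 0.622, -0.001, 0.031]
ft_force: [-0.8, -0.5, -1.2]
grip_width: 0.999
```

```bash
python3 - <<'E'
from h import *
o=manip.get_obs()
print({k:np.round(o[k],4).tolist() for k in("clock","position","ee_rot","joint_pos","ft_force")},to_tool(o,[.6665,-.141,.087]))
E
```

```text
{'clock': 6.55, 'position': [0.6721, -0.1414, 0.1011], 'ee_rot': [0.7822, 0.6223, -0.0015, 0.0311], 'joint_pos': [0.4884, 0.5812, -0.5217, 1.4522, 0.3575, 1.1556, -0.3236], 'ft_force': [-0.8273, -0.4591, -1.2168]} [-0.0003 -0.0062  0.0138]
```

apply_moves([
  [0,-0.006,0.012,0,-1],
  [0,0,0,0,0],
  [0,0,0,0,1],
  [0,0,0,0,1],
  [0,0,0,0,1],
], squeeze=25)

```text
clock: 6.97
position: [0.6686, -0.1401, 0.0971]
ee_rot: [0.784, 0.62, -0.0, 0.032]
ft_force: [-3.3, -0.3, -3.3]
grip_width: 0.607
```

apply_moves([
  [0,0,0,0,1],
  [0,0,0,0,1],
  [0,0,0,0,1],
])

```text
clock: 7.22
position: [0.6684, -0.1401, 0.0991]
ee_rot: [0.784, 0.62, -0.001, 0.032]
ft_force: [-2.1, -0.0, -6.4]
grip_width: 0.603
```

```bash
python3 - <<'E'
from h import *
o=manip.get_obs()
print({k:np.round(o[k],4).tolist() for k in("clock","position","ee_rot","joint_pos","ft_force","torque","grip_width")},to_tool(o,[.6665,-.141,.087]))
E
```

```text
{'clock': 7.2167, 'position': [0.6684, -0.1401, 0.0991], 'ee_rot': [0.7841, 0.6198, -0.0008, 0.032], 'joint_pos': [0.4906, 0.5738, -0.5221, 1.468, 0.3564, 1.1452, -0.3326], 'ft_force': [-2.1036, -0.0177, -6.3755], 'torque': [0.1535, 0.4867, -0.0321], 'grip_width': 0.6033} [-0.0009 -0.0022  0.012 ]
```

apply_moves([
  [0,0,0,-5,1],
  [0,0,0,-5,1],
  [0,0,0,-5,1],
  [0,0,0,-5,1],
])

```text
clock: 7.55
position: [0.6656, -0.1383, 0.0988]
ee_rot: [0.661, 0.749, -0.008, 0.028]
ft_force: [-2.7, -3.0, -2.6]
grip_width: 0.599
```

```bash
python3 - <<'E'
from h import *
o=manip.get_obs();camera("wrist")
im,d=camera("wrist");cv2.imwrite("pics/w6.png",im[150:450,160:480,::-1])
print({k:np.round(o[k],4).tolist() for k in("clock","position","ee_rot","joint_pos","ft_force","torque","grip_width")})
E
```

```text
{'clock': 7.55, 'position': [0.6656, -0.1383, 0.0988], 'ee_rot': [0.6614, 0.7495, -0.008, 0.0278], 'joint_pos': [0.5341, 0.5885, -0.588, 1.4667, 0.3947, 1.1631, 0.0004], 'ft_force': [-2.7306, -2.9825, -2.5962], 'torque': [-0.5364, 0.6465, -0.9227], 'grip_width': 0.5989}
```

View pics/w6.png

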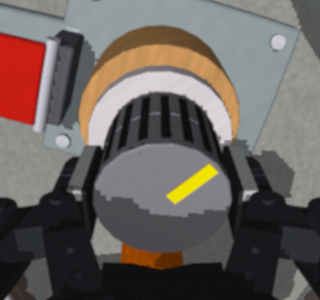

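The bar turned about 10° less than the gripper and the torque is 0.92 N m, so the cap is slipping and counter-clockwise tightens. Trying the other way.

apply_moves([
  [0,0,0,7,1],
  [0,0,0,7,1],
  [0,0,0,7,1],
  [0,0,0,7,1],
  [0,0,0,7,1],
])

```text
clock: 8.07
position: [0.6682, -0.1413, 0.1004]
ee_rot: [0.862, 0.506, 0.003, 0.031]
ft_force: [-7.7, -1.1, -0.9]
grip_width: 0.602
```

```bash
python3 - <<'E'
from h import *
o=manip.get_obs()
im,d=camera("wrist");cv2.imwrite("pics/w7.png",im[150:450,160:480,::-1])
print({k:np.round(o[k],4).tolist() for k in("clock","position","ee_rot","joint_pos","ft_force","torque","grip_width")})
for f in("w4","w6","w7"):
    m=cv2.imread(f"pics/{f}.png")
    if f=="w4": m=m[150:450,160:480]
    m=m[60:230,90:230];y=(m[...,2]>170)&(m[...,1]>150)&(m[...,0]<90);v,u=np.nonzero(y)
    print(f,len(u),cv2.minAreaRect(np.stack([u,v],1).astype(np.float32)))
E
```

```text
{'clock': 8.0667, 'position': [0.6682, -0.1413, 0.1004], 'ee_rot': [0.8618, 0.5063, 0.0033, 0.0312], 'joint_pos': [0.4581, 0.563, -0.4722, 1.4677, 0.324, 1.1409, -0.586], 'ft_force': [-7.6566, -1.069, -0.9396], 'torque': [0.0272, 1.8428, 0.09], 'grip_width': 0.6023}
w4 320 ((79.6924819946289, 67.82483673095703), (135.98072814941406, 24.14824867248535), 82.54974365234375)
w6 693 ((101.77458190917969, 123.37069702148438), (13.005722045898438, 55.26688003540039), 53.47114562988281)
w7 649 ((101.70068359375, 123.7704849243164), (13.10863208770752, 54.24797058105469), 53.426971435546875)
```

View pics/w7.png

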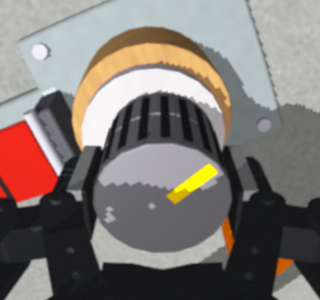

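Now the cap turns with the gripper (bar unchanged relative to the jaws, torque 0.09 N m), so clockwise loosens it.

apply_moves([
  [0,0,0,7,1],
  [0,0,0,7,1],
  [0,0,0,7,1],
  [0,0,0,7,1],
])

```text
clock: 8.45
position: [0.6683, -0.1411, 0.1014]
ee_rot: [0.96, 0.279, 0.011, 0.03]
ft_force: [-5.5, -2.2, -0.8]
grip_width: 0.604
```

apply_moves([
  [0,0,0,7,1],
  [0,0,0,7,1],
  [0,0,0,5,1],
  [0,0,0,0,1],
])

```text
clock: 8.78
position: [0.6679, -0.1405, 0.1022]
ee_rot: [0.994, 0.109, 0.015, 0.027]
ft_force: [-2.5, 0.5, -4.4]
grip_width: 0.602
```

```bash
python3 - <<'E'
from h import *
o=manip.get_obs()
im,d=camera("wrist");cv2.imwrite("pics/w8.png",im[150:450,160:480,::-1])
print({k:np.round(o[k],4).tolist() for k in("clock","position","ee_rot","joint_pos","ft_force","torque","grip_width")})
q=o["ee_rot"];print("yaw",np.degrees(2*np.arctan2(q[1],q[0])))
for f in("w6","w7","w8"):
    m=cv2.imread(f"pics/{f}.png")
    m=m[60:230,90:230];y=(m[...,2]>170)&(m[...,1]>150)&(m[...,0]<90);v,u=np.nonzero(y)
    print(f,len(u),cv2.minAreaRect(np.stack([u,v],1).astype(np.float32)))
E
```

```text
{'clock': 8.7833, 'position': [0.6679, -0.1405, 0.1022], 'ee_rot': [0.9936, 0.1085, 0.0154, 0.0273], 'joint_pos': [0.3489, 0.5358, -0.3188, 1.4737, 0.2317, 1.1241, -1.3749], 'ft_force': [-2.5436, 0.5109, -4.3508], 'torque': [0.1368, 0.7491, -0.0449], 'grip_width': 0.6016}
yaw 12.466912152566648
w6 693 ((101.77458190917969, 123.37069702148438), (13.005722045898438, 55.26688003540039), 53.47114562988281)
w7 649 ((101.70068359375, 123.7704849243164), (13.10863208770752, 54.24797058105469), 53.426971435546875)
w8 0 ((0.0, 0.0), (0.0, 0.0), 0.0)
```

apply_moves([
  [0,0,-0.006,0,1],
  [0,0,-0.006,0,1],
  [0,0,-0.006,0,1],
])

```text
clock: 9.08
position: [0.6678, -0.1393, 0.1209]
ee_rot: [0.993, 0.115, 0.016, 0.027]
ft_force: [-0.6, 0.2, -0.6]
grip_width: 0.598
```

apply_moves([
  [0,0,-0.018,0,1],
  [0,0,-0.018,0,1],
  [0,0,-0.018,0,1],
  [0,0,-0.01,0,1],
  [0,0,0,0,1],
])

```text
clock: 9.5
position: [0.6686, -0.1356, 0.1942]
ee_rot: [0.992, 0.119, 0.021, 0.028]
ft_force: [-0.5, -0.2, -1.0]
grip_width: 0.599
```

```bash
python3 - <<'E'
from h import *
o=manip.get_obs()
print({k:np.round(o[k],4).tolist() for k in("clock","position","ee_rot","ft_force","grip_width")},to_tool(o,[.668,-.140,.1915]))
im,d=camera("scene");cv2.imwrite("pics/s9.png",cv2.resize(im[150:350,130:450,::-1],None,fx=2.5,fy=2.5))
E
```

```text
{'clock': 9.5, 'position': [0.6686, -0.1356, 0.1942], 'ee_rot': [0.9923, 0.1186, 0.021, 0.0282], 'ft_force': [-0.5474, -0.1963, -0.9626], 'grip_width': 0.5992} [-0.0017  0.0039  0.0029]
```

View pics/s9.png

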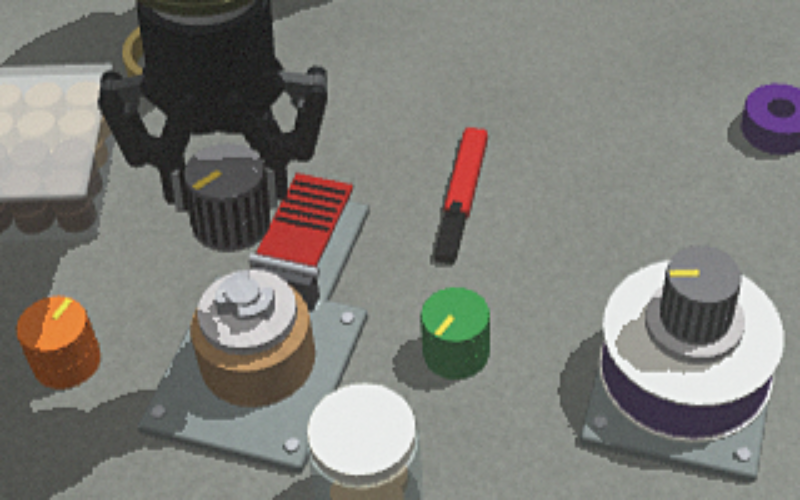

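The cap is off, upright in the jaws at (228,200), with the bare spindle below at (245,295). A small centring nudge, then settle.

apply_moves([
  [-0.001,0.004,0.002,0,1],
  [0,0,0,0,1],
  [0,0,0,0,1],
  [0,0,0,0,1],
  [0,0,0,0,1],
])

```text
clock: 9.97
position: [0.6673, -0.1407, 0.1872]
ee_rot: [0.992, 0.119, 0.019, 0.028]
ft_force: [1.1, 0.1, -1.3]
grip_width: 0.605
```

```bash
python3 - <<'E'
from h import *
from workcell import workorder
o=manip.get_obs()
print({k:np.round(o[k],4).tolist() for k in("clock","position","ee_rot","ft_force","grip_width","joint_velocities")})
if abs(o["position"][2]-.192)<.012 and o["grip_width"]>.55: print(workorder.hand_in())
E
```

```text
{'clock': 9.9667, 'position': [0.6673, -0.1407, 0.1872], 'ee_rot': [0.9923, 0.1189, 0.0185, 0.0276], 'ft_force': [1.0737, 0.051, -1.3395], 'grip_width': 0.6048, 'joint_velocities': [0.0017, 0.0088, 0.0025, 0.0079, 0.0009, -0.0011, 0.0004]}
the job is handed in; nothing more can be done
None
```

I set the brake, unscrewed and lifted off the cardboard-core reel's cap, and handed the job in at about 10 s. The gripper was still holding the cap above its spindle.

- **Brake:** I pressed the treadle to its stop with the closed fingertips, held it there for about 1 s at about 25 N, and let it go. The next wrist picture showed it back up.
- **Thread:** Turning counter-clockwise stopped after about 9° and the cap slipped in the grip at 0.9 N m. Clockwise ran freely for about 85°, so this thread is reversed. The cap then lifted off with no noticeable force.
- **Last checks:** The gripper was almost still at opening 0.60, the width of the cap. Its tip was at (0.667, -0.141, 0.187), which puts the cap about 7 cm above the neck and 9 cm above the disc. In the scene picture taken just before the final nudge of about 7 mm, the cap looked upright and the ribbon reel's cap and nearby items looked untouched.

**Shortfalls:**
- The force on the fingertips peaked briefly at 54 N upwards (about 62 N in all) when the treadle met its stop. The 40 N limit is stated for the arm and the gripper's body, and the wrist limit is 120 N.
- The tool leaned about 3 to 4° from vertical. The cap was gripped with most of that lean already there, so I expect it to be close to upright, but I did not measure its angle.

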